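# Add the upper tier to the supply stand

## Task

Put the upper tier on the supply stand: pick up the blue tray by its handle and lower it onto the stand so that all four corner holes go over the four posts together and the tray sits fully down, level, on the stand's white walls; do not let go before it is down (either way round will do). Leave the yellow tray, which has no holes, where it is.

Things in the scene. Friction and masses are not known exactly. Their poses are not given: they have to be found in the camera images.
- blue_tray: Loose blue tray, 0.25 to 0.5 kg, sizes in mm: plate 200 (x) by 160 (y), 6 thick, rim top 20 above the underside; four square through holes 36 wide at x +-70, y +-50. White handle bar along x over the middle, 110 long, 16 wide, from 59 to 75 above the underside, on an upright at each end, free beneath and beside. Origin: centre of the underside, z up. Same after a half turn. Starts flat on the table.
- stand: Fixed stand, sizes in mm: dark base 200 (x) by 160 (y); two white walls along y at x +-70, 30 thick, tops 60 above the table, stock between; on them four black posts at x +-70, y +-50, 14 across, tapering over the last 19 to 6 at the tip, 105 above the table. The seated tray's underside is 60 above the table, centres and x axes agree, 11 play each way. Origin: centre of the underside, z up.
- yellow_tray: Loose yellow tray, not to be used: same outline, size and white handle as the blue one (200 by 160 mm, handle top 75 mm above the table) but no holes. Origin: centre of the underside, z up.

How it is judged:
By the outcome, as a careful person would: the job done as asked, in the order asked, and still so for the second after the job is handed in, with the robot touching nothing.
It also fails if it takes over 40 s, if anything falls off the work surface, if the arm or the gripper's body presses on something with over 40 N, if the wrist force passes 120 N, or if a joint passes its speed limit or range.

## Robot

A 6-joint arm with a two-finger parallel gripper is mounted at the origin on the work surface. World frame = base frame: x ahead of the robot, y to its left, z up, the work surface at z = 0. Lengths are in m, angles in rad, forces in N, time in s.
With the tool pointing down it reaches from about 0.375 to 0.75 m from the base axis. Payload 9 kg.
Tool frame: the origin (TCP) lies on the front face of the gripper's body, between the roots of the fingers; the fingertips stand 73 mm ahead of it and the grasp point (between the pads) lies 54 mm ahead of it; z points along the fingers, y is the line along which they close (so a half turn about z gives the same grasp; the last joint's range is limited). The gripper opens to 85 mm and grips with 20 to 120 N. Pads are 22 mm wide; open, the fingers measure 114 mm over their backs; the gripper's body (76 mm by 85 mm) begins 54 mm behind the grasp point. The pads swing forward as they close: fully open they stand 13 mm farther back than shut.
Start: joints at [-0.218, 0.104, 0.097, 1.564, 0, 1.353], TCP at [0.6, 0, 0.304] pointing down, gripper open.
Joint ranges: [-2.99, 2.99], [-0.84, 1.86], [-1.1, 1.16], [-1.84, 2.11], [-1.51, 1.56], [-3.14, 3.14]. Speed limits (rad/s): [2.22, 2.22, 2.57, 3.14, 3.14, 3.14].

## Interface

Orientations are given as a rotation vector (axis times angle).
In Python, from cell import arm gives the robot as it stands. Calls block until the motion is done:
- arm.movep(position, orientation): joint-space move of the TCP to a pose.
- arm.servo_line(position, speed=0.15, attitude=None, threshold=None): straight line of the TCP; attitude=None keeps the orientation; speed is the mean speed in m/s. With threshold (N) it stops when the force on the tool has changed by that much, and returns True; else False.
- arm.move_j(angles): joint-space move.
- arm.ungrasp() and arm.close_gripper(force=None): open the fingers fully, or close them until they stop; force is the grip in N (None keeps the last).
- arm.pause(seconds).
- arm.ik(position, orientation): joint angles nearest the present ones, or None.
- arm.get_image(name): name is "scene" or "side" or "wrist"; returns (picture, depth): 400x640x3 uint8, red, green, blue; 400x640 float32, m along the optical axis (not along the pixel's ray), 0 where there is no reading.
- arm.get_calibration(name): a dict with "K" (3x3 intrinsics, pixels), "k1" (the pictures are not rectified: a ray, as slopes to the right and down, at radius r is drawn at 1 + k1 r^2 times it, then the intrinsics apply), "xyz" and "attitude" of the camera in the world; the wrist camera has in their place "T_tool_cam" (4x4, takes a point from camera to tool coordinates, whose origin is the TCP and whose axes are the flange's). Camera axes: x right, y up, looking along -z (the intrinsics and any distortion apply to the point x, -y, -z); pixel columns grow to the right and rows downward; lengths in m; the calibration is good to about 2 mm. A picture is of the moment at which its call begins: read the wrist's pose just before it. get_calibration takes no time and is no camera call.
A pose or a line that the arm cannot do raises arm.IKError and nothing moves.
- arm.sign_off(): hands the job in; it is judged then, once.
Trained networks look in the newest picture that a camera, given by its name, has taken for a name from the list of things; names that differ only in an ending like _2 or _b are one class to them, and where a whole thing is asked for, a point or a joint stands for the part that bears it (a point fixed in the world has none). Each returns a list of dicts, best first, with "conf" (0 to 1); they miss things now and then, are a little off and sometimes report something else, mostly with a low value. They report only what shows in the picture. A call takes as long as a camera call.
- arm.search_frame(camera, name): "xy" ([column, row] in pixels, amid what is visible of it).
- arm.spot_point(camera, name): "xy" ([column, row] in pixels: a listed point, or the origin of a listed thing).
Readings, each from a call of its own:
- arm.current_clock(): time.
- arm.current_joint_positions(): joint angles.
- arm.current_qvel(): joint speeds.
- arm.current_tau(): joint torques, N m.
- arm.current_position(): TCP position.
- arm.current_ee_rot(): TCP orientation.
- arm.current_ft_force(): force on the tool from outside, world axes, zero at the start.
- arm.current_ft_torque(): the same for the moment, N m.
- arm.current_grip_width(): opening from 0.0 (shut) to 1.0 (fully open).
- arm.current_grasp_force(): force on a finger pad.
Only numpy, scipy, OpenCV 4.12 (cv2) and the standard library are available. Lean on these libraries where they do the work, as an engineer would, in place of code of your own. Each camera call takes 0.05 s, during which the arm holds its last target. There are 200 camera calls.

## Working session

There is one attempt and no reset: what is moved stays moved. The work goes in short steps, each a Python script; the robot and the scene stay as the last script left them, time stands still between calls to the robot, and variables do not carry over. Pictures are saved under pics/ and viewed, at most 10 in all, crops included, and the job is handed in when it is done.

```bash
mkdir -p pics; ls
python3 - <<'E'
from cell import arm
import numpy as np, cv2
ims=[]
for c in ["scene","side","wrist"]:
    im,d=arm.get_image(c); np.savez(f"{c}0.npz",im=im,d=d)
    ims.append(im)
    k=arm.get_calibration(c); print(c,{a:np.round(b,4).tolist() for a,b in k.items()}, (d>0).mean())
    for n in ["blue_tray","stand","yellow_tray"]:
        print(n,[(np.round(r["xy"]).tolist(),round(r["conf"],2)) for r in arm.spot_point(c,n)][:3])
cv2.imwrite("pics/a.png",cv2.resize(np.vstack(ims[:2]),(800*3//4,750*3//4+30))[:,:,::-1])
cv2.imwrite("pics/w.png",ims[2][:,:,::-1])
print(arm.current_clock(),arm.current_position(),arm.current_ee_rot())
E
```

```text
pics
scene {'K': [[362.8767, 0.0, 319.9387], [0.0, 362.8767, 197.213], [0.0, 0.0, 1.0]], 'k1': -0.0679, 'xyz': [0.9385, 0.3714, 0.9691], 'attitude': [0.2795, 0.5977, 2.2216]} 0.996171875
blue_tray [([302.0, 211.0], 0.94)]
stand [([414.0, 270.0], 0.63)]
yellow_tray [([229.0, 146.0], 0.96)]
side {'K': [[369.6413, 0.0, 312.6758], [0.0, 369.6413, 192.3269], [0.0, 0.0, 1.0]], 'k1': -0.0324, 'xyz': [0.0675, -0.7014, 0.5708], 'attitude': [1.0051, -0.3067, -0.551]} 0.99593359375
blue_tray [([322.0, 207.0], 0.93), ([246.0, 168.0], 0.53)]
stand [([244.0, 172.0], 0.74)]
yellow_tray [([412.0, 291.0], 0.72)]
wrist {'K': [[299.9239, 0.0, 321.3455], [0.0, 299.9239, 204.011], [0.0, 0.0, 1.0]], 'k1': -0.0184, 'T_tool_cam': [[-0.0011, 0.9516, 0.3074, 0.0788], [1.0, 0.001, 0.0003, 0.0004], [-0.0, 0.3074, -0.9516, -0.0703], [0.0, 0.0, 0.0, 1.0]]} 0.99613671875
blue_tray [([308.0, 172.0], 0.97)]
stand []
yellow_tray []
0.6 [6.00033414e-01 2.61173676e-05 3.03956033e-01] [2.22132644e+00 2.22140722e+00 1.61020287e-04]
```

View pics/a.png

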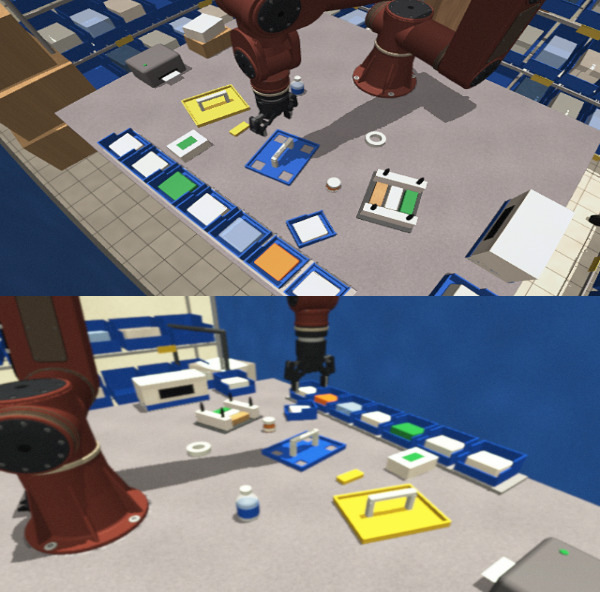

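The scene view shows the blue tray (scene px ~302,211) below the gripper, the yellow tray at ~229,146 and the stand at ~414,213 with four black posts (the network's stand row is somewhat off). Next I'll locate the tray and stand from depth.

```bash
cat > h.py <<'E'
import numpy as np, cv2
from scipy.spatial.transform import Rotation as R
from scipy.optimize import minimize
def campose(cal, tool=None):
    T=np.eye(4)
    if "xyz" in cal: T[:3,:3]=R.from_rotvec(cal["attitude"]).as_matrix(); T[:3,3]=cal["xyz"]; return T
    T[:3,:3]=R.from_rotvec(tool[1]).as_matrix(); T[:3,3]=tool[0]
    return T@np.array(cal["T_tool_cam"])
def cloud(d,cal,T):
    v,u=np.mgrid[:400,:640].astype(np.float32)
    p=cv2.undistortPoints(np.stack([u.ravel(),v.ravel()],1)[:,None].astype(np.float64),np.array(cal["K"]),np.array([cal["k1"],0,0,0.])).reshape(400,640,2)
    P=np.dstack([p[...,0]*d,-p[...,1]*d,-d])
    W=P@T[:3,:3].T+T[:3,3]; W[d<=0]=np.nan
    return W
def project(X,cal,T):
    C=(np.asarray(X)-T[:3,3])@T[:3,:3]*[1,-1,-1]
    return cv2.projectPoints(C.astype(float),np.zeros(3),np.zeros(3),np.array(cal["K"]),np.array([cal["k1"],0,0,0.]))[0].reshape(-1,2)
E
python3 - <<'E'
from cell import arm
from h import *
tool=(arm.current_position(),arm.current_ee_rot())
for c in ["scene","side","wrist"]:
    z=np.load(c+"0.npz"); im,d=z["im"].astype(int),z["d"]; cal=arm.get_calibration(c)
    W=cloud(d,cal,campose(cal,tool))
    r,g,b=im[...,0],im[...,1],im[...,2]
    white=(im.min(2)>130)&(im.max(2)-im.min(2)<30)
    px={"scene":((302,211),(415,215)),"side":((322,200),(244,140)),"wrist":((308,172),None)}[c]
    v,u=np.mgrid[:400,:640]
    for n,p in zip(("tray","stand"),px):
        if p is None: continue
        c0=W[p[1],p[0]]; near=np.hypot(W[...,0]-c0[0],W[...,1]-c0[1])<.17
        tbl=near&(abs(W[...,2])<.012)&~white&(im.max(2)-im.min(2)<40)
        print(c,n,"seed",c0.round(3),"table z",np.round(np.nanmedian(W[...,2][tbl]),4))
        if n=="tray":
            m=near&(W[...,2]>.066)&(W[...,2]<.085)&white
            m2=near&(b>r+60)&(W[...,2]<.03)
            for q in (m,m2):
                if q.sum()>10: print("  rect",q.sum(),[np.round(x,3) for x in cv2.minAreaRect(W[q][:,:2].astype(np.float32))],W[q].mean(0).round(4),np.median(W[q][:,2]).round(4))
        else:
            m=near&(W[...,2]>.052)&(W[...,2]<.068)&white
            print("  rect",m.sum(),[np.round(x,3) for x in cv2.minAreaRect(W[m][:,:2].astype(np.float32))],np.median(W[m][:,2]).round(4))
            n_,l,s,ce=cv2.connectedComponentsWithStats(m.astype(np.uint8))
            for i in range(1,n_):
                if s[i,4]>60: q=W[l==i]; print("   comp",s[i],[np.round(x,3) for x in cv2.minAreaRect(q[:,:2].astype(np.float32))],q[:,2].mean().round(4))
            m=near&(W[...,2]>.085)&(W[...,2]<.115)
            n_,l,s,ce=cv2.connectedComponentsWithStats(m.astype(np.uint8))
            for i in range(1,n_):
                if s[i,4]>3: q=W[l==i]; print("   post",s[i],q.mean(0).round(3))
E
```

```text
scene tray seed [ 0.582 -0.003  0.003] table z -0.0007
  rect 161 [array([ 0.585, -0.003]), array([0.109, 0.014]), np.float64(12.139)] [ 0.5872 -0.0019  0.0737] 0.0739
  rect 2408 [array([ 0.58 , -0.008]), array([0.214, 0.168]), np.float64(11.953)] [ 0.587  -0.0021  0.0078] 0.0059
scene stand seed [ 0.365  0.262 -0.002] table z 0.001
  rect 503 [array([0.446, 0.341]), array([0.033, 0.15 ]), np.float64(20.718)] 0.0594
   comp [401 229  55  26 503] [array([0.446, 0.341]), array([0.033, 0.15 ]), np.float64(20.718)] 0.0592
   post [410 228   6   6  25] [0.466 0.295 0.096]
   post [446 239   7   7  28] [0.431 0.387 0.095]
side tray seed [0.605 0.037 0.004] table z -0.0006
  rect 179 [array([ 0.582, -0.004]), array([0.109, 0.019]), np.float64(11.165)] [ 0.5799 -0.0074  0.0724] 0.0735
  rect 2037 [array([0.595, 0.011]), array([0.232, 0.187]), np.float64(12.459)] [ 0.5758 -0.0144  0.0087] 0.006
side stand seed [0.552 0.432 0.07 ] table z 0.0068
  rect 383 [array([0.509, 0.364]), array([0.173, 0.153]), np.float64(19.475)] 0.059
   comp [238 140  38  14 201] [array([0.575, 0.387]), array([0.033, 0.153]), np.float64(19.475)] 0.0584
   comp [208 154  29  12 170] [array([0.439, 0.351]), array([0.033, 0.126]), np.float64(18.948)] 0.0588
   post [244 130   3   7  16] [0.558 0.432 0.095]
   post [265 136   4   7  20] [0.592 0.339 0.093]
   post [213 143   4   7  22] [0.427 0.385 0.094]
   post [235 152   4   5  12] [0.461 0.29  0.092]
wrist tray seed [0.584 0.002 0.008] table z 0.0005
  rect 1191 [array([ 0.585, -0.002]), array([0.106, 0.015]), np.float64(12.05)] [ 5.894e-01 -5.000e-04  7.550e-02] 0.0756
  rect 16050 [array([ 0.581, -0.007]), array([0.208, 0.17 ]), np.float64(12.103)] [0.5852 0.0022 0.009 ] 0.0069
```

View pics/w.png

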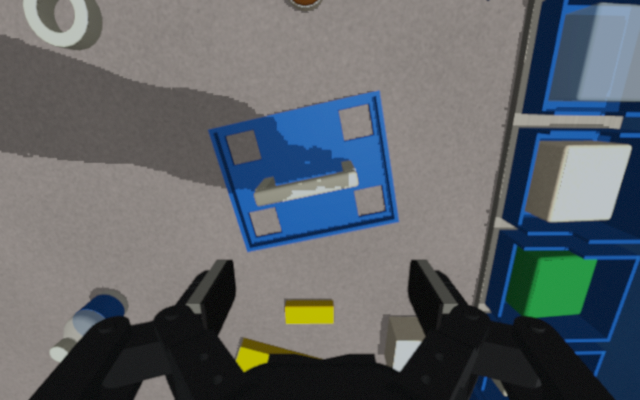

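The wrist view shows the blue tray whole, with its holes and a handle around px 306,186, free of neighbours. Measurements agree: tray centre ≈ (0.584, −0.003), 12.1°. Stand ≈ (0.51, 0.363), ~20°. Next, a near look at the stand before grasping.

```bash
cat >> h.py <<'E'
def ori(a):  # tool down, closing line at yaw a (deg)
    a=np.radians(a); y=np.array([np.cos(a),np.sin(a),0]); z=np.array([0,0,-1.]); x=np.cross(y,z)
    return R.from_matrix(np.stack([x,y,z],1)).as_rotvec()
E
python3 - <<'E'
from cell import arm
from h import *
for s in (0,180):
    for p,a in (([.51,.363,.36],110.5),([.584,-.003,.121],102.1),([.51,.363,.181],110.5)):
        q=arm.ik(p,ori(a+s)); print(s,p,None if q is None else np.round(q,2))
s=180 if arm.ik([.51,.363,.36],ori(290.5)) is not None else 0
arm.movep([.51,.363,.36],ori(110.5+s))
tool=(arm.current_position(),arm.current_ee_rot())
im,d=arm.get_image("wrist"); np.savez("wrist1.npz",im=im,d=d,p=tool[0],r=tool[1])
cv2.imwrite("pics/w1.png",im[:,:,::-1])
cal=arm.get_calibration("wrist"); W=cloud(d,cal,campose(cal,tool)); im=im.astype(int)
near=np.hypot(W[...,0]-.51,W[...,1]-.363)<.16
white=(im.min(2)>120)&(im.max(2)-im.min(2)<40)
m=near&white&(W[...,2]>.052)&(W[...,2]<.068)
print("all",m.sum(),cv2.minAreaRect(W[m][:,:2].astype(np.float32)))
n_,l,st,ce=cv2.connectedComponentsWithStats(m.astype(np.uint8))
for i in range(1,n_):
    if st[i,4]>200: q=W[l==i]; print("comp",st[i],cv2.minAreaRect(q[:,:2].astype(np.float32)),q[:,2].mean().round(4))
m=near&(W[...,2]>.092)&(W[...,2]<.115)
n_,l,st,ce=cv2.connectedComponentsWithStats(m.astype(np.uint8))
for i in range(1,n_):
    if st[i,4]>8: q=W[l==i]; print("post",st[i],q.mean(0).round(4),q.max(0).round(4))
print(arm.current_clock(),arm.current_joint_positions())
E
```

```text
0 [0.51, 0.363, 0.36] [0.41 0.21 0.31 1.68 0.   0.05]
0 [0.584, -0.003, 0.121] [-0.23  0.11 -0.24  1.23  0.   -0.44]
0 [0.51, 0.363, 0.181] [ 0.41  0.2  -0.03  1.35  0.    0.05]
180 [0.51, 0.363, 0.36] [ 0.41  0.21  0.31  1.68 -0.   -3.09]
180 [0.584, -0.003, 0.121] [-0.23  0.11 -0.24  1.23  0.    2.7 ]
180 [0.51, 0.363, 0.181] [ 0.41  0.2  -0.03  1.35 -0.   -3.09]
all 3918 ((0.5108017921447754, 0.36551836133003235), (0.16959227621555328, 0.15028369426727295), 19.8599796295166)
comp [ 257  101  127   27 2915] ((0.5766998529434204, 0.38931193947792053), (0.029521314427256584, 0.15025979280471802), 19.6425838470459) 0.0603
comp [ 310  214   67   21 1000] ((0.4553035795688629, 0.3120590150356293), (0.028112867847085, 0.08832035958766937), 22.751728057861328) 0.0604
post [269 110  11  11  90] [0.5599 0.4352 0.1003] [0.5648 0.441  0.107 ]
post [361 110  11  11  89] [0.5933 0.3434 0.1003] [0.5989 0.3476 0.1072]
post [274 229   9  11  78] [0.4308 0.389  0.0996] [0.4342 0.3944 0.1065]
post [356 229   9  12  78] [0.4645 0.2962 0.0999] [0.4693 0.3005 0.1068]
4.3333 [ 4.09812921e-01  2.08526980e-01  3.14120313e-01  1.67646184e+00
 -1.84705450e-05 -3.08910984e+00]
```

View pics/w1.png

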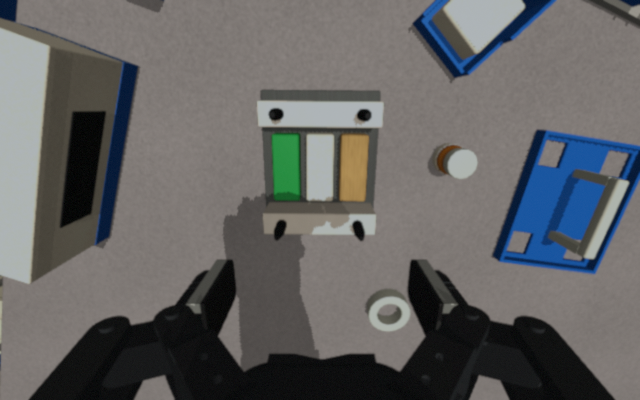

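The near view shows the stand with posts at px (275,115), (364,115), (280,229), (360,229), and the height and spacing check out. Stand centre is (0.5115, 0.3658), yaw 19.9°. Now grasp, lift and check.

Run:
```python
from cell import arm
from h import *
arm.movep([.584,-.003,.22],ori(102.1))
arm.servo_line([.584,-.003,.121],speed=.1,threshold=15)
print(arm.current_position())
arm.close_gripper(80)
print("grip",arm.current_grip_width(),arm.current_grasp_force())
p=arm.current_position(); arm.servo_line([p[0],p[1],.29],speed=.12)
arm.pause(.3)
tool=(arm.current_position(),arm.current_ee_rot())
print(tool,arm.current_grip_width(),arm.current_ft_force(),arm.current_ft_torque())
ims=[]
for c in ["scene","side","wrist"]:
    im,d=arm.get_image(c); ims.append(im); cal=arm.get_calibration(c); W=cloud(d,cal,campose(cal,tool)); im=im.astype(int)
    m=(im[...,2]>im[...,0]+50)&(np.hypot(W[...,0]-.584,W[...,1])<.15)&(W[...,2]>.13)&(W[...,2]<.25)
    q=W[m]; 
    if len(q)>50:
        print(c,len(q),[np.round(x,4) for x in cv2.minAreaRect(q[:,:2].astype(np.float32))],q[:,2].min(),np.median(q[:,2]))
        A=np.c_[q[:,:2]-[.584,-.003],np.ones(len(q))]; k=abs(q[:,2]-np.median(q[:,2]))<.005
        print("  plane",np.linalg.lstsq(A[k],q[k][:,2],rcond=None)[0].round(4))
cv2.imwrite("pics/b.png",cv2.resize(np.hstack([ims[0][60:330,180:500],ims[2][:270,160:480]]),(800,338))[:,:,::-1])
print(arm.current_clock(),arm.current_joint_positions().round(2) if hasattr(arm.current_joint_positions(),'round') else 0)
```

```text
[ 0.58449465 -0.0031251   0.12184207]
grip 0.16560811864444988 78.95959496498108
(array([ 0.58406314, -0.00299978,  0.28976363]), array([ 3.31120609e-01, -3.12375522e+00, -1.38740617e-04])) 0.17276729232274107 [-1.47560156 -0.34443253 -4.15306394] [-0.01231773  0.02046914  0.00868412]
scene 2646 [array([ 0.5855, -0.0038]), array([0.2019, 0.1598]), np.float64(12.0926)] 0.16731502274378407 0.17426162908861537
  plane [0.0024 0.0013 0.1738]
side 2113 [array([ 0.583 , -0.0061]), array([0.2024, 0.1619]), np.float64(12.6818)] 0.16720176350695976 0.17461889989468804
  plane [-0.0028 -0.0012  0.1742]
wrist 48082 [array([ 0.5821, -0.0038]), array([0.1965, 0.1614]), np.float64(12.0189)] 0.1685615671500344 0.1749834482750547
  plane [-0.0014 -0.0011  0.1748]
10.3833 [-0.23  0.05  0.02  1.54 -0.   -0.44]
```

View pics/b.png

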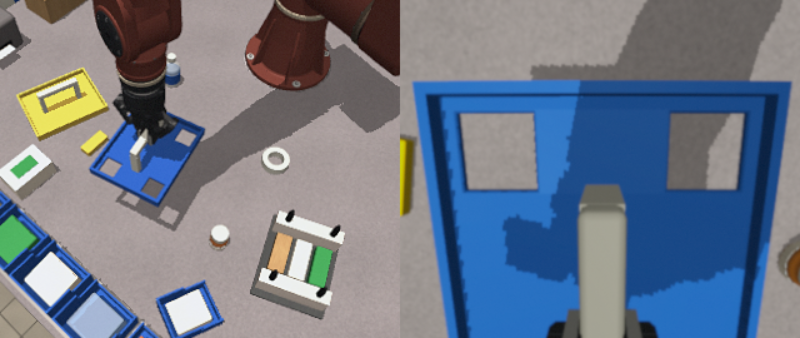

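The tray is held level and square, centred within 2 mm of the TCP. Carry it above the stand and check.

Run:
```python
from cell import arm
from h import *
arm.movep([.5118,.367,.29],ori(109.9))
arm.servo_line([.5118,.367,.245],speed=.1); arm.pause(.3)
tool=(arm.current_position(),arm.current_ee_rot()); print(tool, arm.current_grip_width())
ims=[]
for c in ["scene","side","wrist"]:
    im,d=arm.get_image(c); ims.append(im.copy()); cal=arm.get_calibration(c); W=cloud(d,cal,campose(cal,tool)); im=im.astype(int)
    near=np.hypot(W[...,0]-.512,W[...,1]-.366)<.14
    m=(im[...,2]>im[...,0]+50)&near&(W[...,2]>.115)&(W[...,2]<.17)
    print(c,m.sum(),[np.round(x,4) for x in cv2.minAreaRect(W[m][:,:2].astype(np.float32))],np.median(W[m][:,2]))
    m=near&(W[...,2]>.088)&(W[...,2]<.112)&(im.max(2)<90)
    n_,l,st,ce=cv2.connectedComponentsWithStats(m.astype(np.uint8))
    for i in range(1,n_):
        if st[i,4]>8:
            q=W[l==i].mean(0)-[.5115,.3658,0]; t=np.radians(19.9); print("post",st[i],q.round(4),(np.array([[np.cos(t),np.sin(t)],[-np.sin(t),np.cos(t)]])@q[:2]).round(4))
cv2.imwrite("pics/c.png",cv2.resize(np.hstack([ims[0][130:330,320:520],ims[2][:270,160:480][:, 25:295]][:1]+[cv2.resize(ims[2][:300,120:520],(267,200)),cv2.resize(ims[1][80:230,150:350],(267,200))]),(800,218))[:,:,::-1])
print(arm.current_clock())
```

```text
(array([0.5120257 , 0.36710805, 0.2456547 ]), array([-5.42681207e-01,  3.09341876e+00,  3.46271478e-04])) 0.16764502427779898
scene 3097 [array([0.5123, 0.3662]), array([0.2029, 0.1618]), np.float64(19.5433)] 0.13031515198687982
post [397 276   5   4  17] [ 0.0847 -0.0248  0.097 ] [ 0.0712 -0.0522]
post [436 289   6   5  20] [0.051  0.069  0.0985] [0.0715 0.0475]
side 1258 [array([0.5124, 0.3634]), array([0.2066, 0.1645]), np.float64(19.7524)] 0.13077324725474496
post [214 144   2   6  10] [-0.085   0.0167  0.0949] [-0.0742  0.0446]
post [235 151   4   6  14] [-0.0506 -0.0761  0.095 ] [-0.0735 -0.0543]
wrist 47967 [array([0.5103, 0.3662]), array([0.1966, 0.1611]), np.float64(19.8265)] 0.13079676953038838
post [243 109  19  18 252] [-0.0504 -0.0687  0.0982] [-0.0708 -0.0474]
post [380 109  18  18 239] [-0.0827  0.0208  0.0982] [-0.0707  0.0477]
12.8417
```

View pics/c.png

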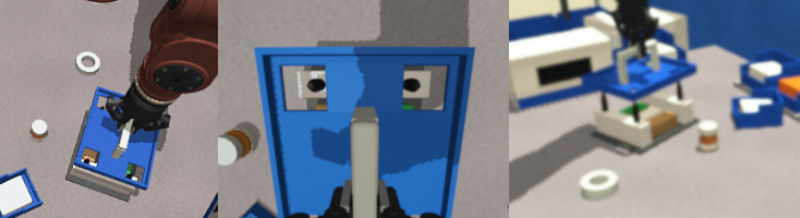

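The views agree: the posts sit under the four holes and the tray centre matches the stand's within about 2 mm. Lower with force guard.

Run:
```python
from cell import arm
from h import *
hit=arm.servo_line([.5118,.367,.19],speed=.05,threshold=8); print("hi",hit,arm.current_position(),arm.current_ft_force())
if not hit:
    hit=arm.servo_line([.5118,.367,.176],speed=.02,threshold=8); print("lo",hit,arm.current_position(),arm.current_ft_force())
tool=(arm.current_position(),arm.current_ee_rot())
ims=[]
for c in ["scene","wrist","side"]:
    im,d=arm.get_image(c); ims.append(im.copy()); cal=arm.get_calibration(c); W=cloud(d,cal,campose(cal,tool)); im=im.astype(int)
    m=(im[...,2]>im[...,0]+50)&(np.hypot(W[...,0]-.512,W[...,1]-.366)<.14)&(W[...,2]>.045)&(W[...,2]<.12); q=W[m]
    k=abs(q[:,2]-np.median(q[:,2]))<.005; A=np.c_[q[:,:2]-[.512,.366],np.ones(len(q))]
    print(c,[np.round(x,4) for x in cv2.minAreaRect(q[:,:2].astype(np.float32))],np.median(q[:,2]),np.linalg.lstsq(A[k],q[k][:,2],rcond=None)[0].round(4))
cv2.imwrite("pics/d.png",cv2.resize(np.hstack([ims[0][130:330,320:520],cv2.resize(ims[1][:300,120:520],(267,200)),cv2.resize(ims[2][80:230,150:350],(267,200))]),(800,218))[:,:,::-1])
print(arm.current_clock())
```

```text
hi False [0.51199757 0.36708252 0.19046013] [ 0.32393843 -0.05321743 -3.86928527]
lo True [0.5118469  0.36697473 0.181353  ] [-0.90890524 -0.25586427  4.8124584 ]
scene [array([0.5128, 0.3663]), array([0.2019, 0.1623]), np.float64(19.542)] 0.06598441991484472 [ 0.0025 -0.0039  0.0655]
wrist [array([0.5099, 0.3661]), array([0.1963, 0.1615]), np.float64(19.7789)] 0.06655235706390855 [-0.0007 -0.0011  0.0664]
side [array([0.511 , 0.3633]), array([0.2028, 0.1622]), np.float64(19.6576)] 0.06675978617535439 [-0.0036 -0.0065  0.066 ]
14.7417
```

View pics/d.png

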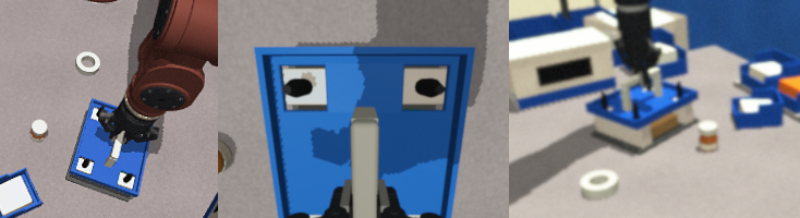

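The tray is down: plate top 66 mm, level, with all posts through their holes. Release, retreat, verify.

Run:
```python
from cell import arm
from h import *
arm.ungrasp(); arm.pause(.2)
p=arm.current_position(); arm.servo_line([p[0],p[1],.32],speed=.12); arm.pause(.3)
tool=(arm.current_position(),arm.current_ee_rot()); print(arm.current_grip_width(),arm.current_ft_force())
im,d=arm.get_image("wrist"); cal=arm.get_calibration("wrist"); W=cloud(d,cal,campose(cal,tool))
cv2.imwrite("pics/e.png",im[:,:,::-1]); im=im.astype(int)
m=(im[...,2]>im[...,0]+50)&(np.hypot(W[...,0]-.512,W[...,1]-.366)<.14)&(W[...,2]>.045)&(W[...,2]<.12); q=W[m]
k=abs(q[:,2]-np.median(q[:,2]))<.005; A=np.c_[q[:,:2]-[.512,.366],np.ones(len(q))]
print([np.round(x,4) for x in cv2.minAreaRect(q[:,:2].astype(np.float32))],np.median(q[:,2]),np.linalg.lstsq(A[k],q[k][:,2],rcond=None)[0].round(4),arm.current_clock())
```

```text
0.9986885676994391 [ 0.33508889  1.14150262 -0.18972238]
[array([0.5116, 0.3666]), array([0.1991, 0.1607]), np.float64(19.9198)] 0.06661985264687173 [ 0.0012 -0.0004  0.0664] 17.2917
```

View pics/e.png

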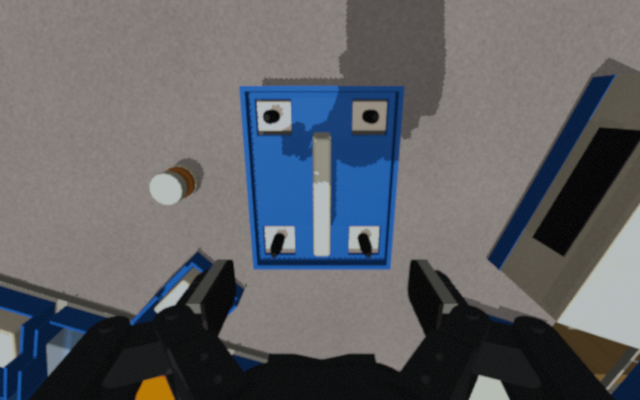

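All four posts show through the holes (px 272,116; 370,116; 279,242; 364,243), the tray is level, and the gripper is clear.

```bash
python3 -c "
from cell import arm
print(arm.sign_off())"
```

```text
the job is handed in; nothing more can be done
None
```

The blue tray is fully down and level on the stand's walls with all four posts through its holes; the yellow tray was not touched, and the job was handed in at about 17 s.

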